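Pop the battery hatch of a bench supply box

ROBOT

A 7-joint arm with a two-finger parallel gripper is mounted at the origin on the work surface; the furniture and walls round the work are solid. World frame = base frame: x ahead of the robot, y to its left, z up, the work surface at z = 0. Lengths are in m, angles in rad, forces in N, time in s.
With the tool pointing down it reaches from about 0.4 to 0.75 m from the base axis. Payload 19.5 kg.
Tool frame: the origin (TCP) lies at the very end of the fingers, on their centre line; the grasp point (between the pads) lies 19 mm behind it; z points along the fingers, y is the line along which they close (so a half turn about z gives the same grasp; the last joint's range is limited). The gripper opens to 85 mm and grips with 20 to 120 N. Pads are 22 mm wide; open, the fingers measure 114 mm over their backs; the gripper's body (76 mm by 85 mm) begins 54 mm behind the grasp point. The pads swing forward as they close: fully open they stand 13 mm farther back than shut.
Start: joints at [-1.292, 0.707, -0.028, 1.485, 0.022, 0.951, -0.075], TCP at [0.181, 0.546, 0.231] pointing down, gripper open.
Joint ranges: [-2.71, 2.71], [-0.32, 2.16], [-1.57, 1.52], [0, 2.45], [-1.46, 4.6], [0, 2.02], [-2.83, 2.83]. Speed limits (rad/s): [1.89, 1.89, 2.57, 2.57, 3.01, 3.01, 3.01].

INTERFACE

Orientations are given as a rotation vector (axis times angle).
In Python, from station import ctrl gives the robot as it stands. The module is installed in compiled form; this text tells all that it offers.
- The arm moves only by the tool step_arm, never from a script. Its argument "series" is a list of rows, each a list of 7 numbers: the shift along the world's x, y, z each as a share of 0.12 m, from -1 to 1, then the turn, a rotation vector about the world's x, y, z each as a share of 120 degrees, from -1 to 1, then the closure, from 0 (fully open) to 1 (shut). In form: [[tx, ty, tz, rx, ry, rz, hand], ...]. A call has 1 to 10 rows; each row is the pose to reach, as a shift and turn from the pose commanded when the call began; what a row does not reach only later rows make up. A row lasts 1/10 s, in which the tool goes at most 50 mm and 8.59 degrees, less where a joint would pass 70% of its speed; a pose out of reach is approached as far as the arm can. A call with a number of a shift or a turn outside -1 to 1 is refused whole. A call with a gripper value outside its range is refused whole. The fingers move at their own pace and stop on an object; the grip force is fixed at half the most. Time passes only in rows, so rows that repeat a pose let the fingers close. It gives the time, the measured TCP pose, the force, the opening and the grip force at its end, in the units of the state.
- ctrl.get_state(): the state, without advancing time (a new reading comes with each control period).
- ctrl.snapshot(name): name is "side" or "top"; returns a dict with "color" (400x640x3 uint8, red, green, blue), "range_z" (400x640 float32, m along the optical axis (not along the pixel's ray), 0 where there is no reading), "camera_matrix" (3x3 intrinsics, pixels), "D" ([k1, k2, p1, p2, k3] as OpenCV has them; the pictures are not rectified), "origin" and "attitude" of the camera in the world. Camera axes: x right, y down, z forward; pixel columns grow to the right and rows downward; lengths in m; the calibration is good to about 2 mm. A picture is of the moment at which its call begins.
- ctrl.close_job(): hands the job in; it is judged then, once.
Trained networks look in a picture, given as the dict that the camera call returned (one of the last four; its "shot" number tells which), for a name from the list of things; names that differ only in an ending like _2 or _b are one class to them, and where a whole thing is asked for, a point or a joint stands for the part that bears it (a point fixed in the world has none). Each returns a list of dicts, best first, with "score" (0 to 1); they miss things now and then, are a little off and sometimes report something else, mostly with a low value. They report only what shows in the picture. A call takes as long as a camera call.
- ctrl.trace(picture, thing): "pixels" (400x640 bool, what is visible of it) and "extent" ([left, top, right, bottom] in pixels, round what is visible of it).
The state is a dict: "time": time; "qpos": joint angles; "joint_velocities": joint speeds; "joint_efforts": joint torques, N m; "tool_pos": TCP position; "tool_rot": TCP orientation; "contact_force": force on the tool from outside, world axes, zero at the start; "wrist_torque": the same for the moment, N m; "grip_width": finger opening in m; "grasp_force": force on a finger pad.
Only numpy, scipy, OpenCV 4.12 (cv2) and the standard library are available. Lean on these libraries where they do the work, as an engineer would, in place of code of your own. Each camera call takes 0.05 s, during which the arm holds its last target. There are 200 camera calls.

TASK

Open the battery hatch (the wider of the two) on the grey bench supply box: press its ribbed pad once with the fingertips, all the way down, then let it come up. Stay clear of the box and watch for at least three seconds that the hatch stays open; do not push it shut again. Grasp and lift nothing, leave the narrow fuse hatch shut, and leave the box and the things round it where they are.

Things in the scene. Friction and masses are not known exactly. Their poses are not given: they have to be found in the camera images.
- supply_box: Grey box, 1 kg, 96 mm deep (its x), 112 wide (y), 50 high. Origin: centre of the underside, on the bench; x to its back, y left, z up; its front looks towards the robot or up to 90 degrees aside. Its flat top has two flush hatches, hinged 15 mm behind the centre (hinges along y), free edges in front: wide battery hatch left, narrow fuse hatch right. A fixed rim 5 mm wide runs before them.
- battery_hatch (a joint): Battery hatch, 50 mm wide, 56 mm hinge to free edge, rad: 0 to 0.02 shut, flush, negative pressed in (end stop -0.127), positive open (stop 0.9: free edge 44 mm above the box top). Push-push latch: pressing to the end stop (3 N at the pad) frees it; its spring then lifts it after the retreating fingers within 1 s. Fingertips 80 mm above the top clear it. Pressed again it goes back into the latch.
- battery_pad (a point): Centre of the ribbed press pad (22 mm along y by 18 mm, black ribs 1 mm high) on the battery hatch, 32 mm from the hinge, 24 mm from the free edge; moves with the hatch. Shut: 17 mm before and 21 mm left of the box centre, 50 mm above the bench; at the end stop about 4 mm lower. The hatch sinks below the rim, so shut fingers on the pad fit; fingers across the rim do not.
- battery_pin (a joint): Hidden pin of the battery latch, m, sideways in its heart-shaped guide: about 0 when latched or open, +0.007 when pressed to the end stop from shut; below -0.005 only when the open hatch is pushed shut again.
- fuse_hatch (a joint): Angle of the narrow fuse hatch (30 mm wide, centred 31 mm right of the box centre), rad, same latch and same signs: 0 shut. It must stay shut.
- fuse_pad (a point): Centre of the ribbed press pad on top of the fuse hatch, not to be pressed.
- heat_sink: Bystander: finned metal heat sink 30 x 40 x 22 mm, loose, nearer the robot than the box. Origin: centre of the underside.
- flux_bottle: Bystander: upright dropper bottle, 34 mm across, 105 mm high, loose, to the right of the vise. Origin: centre of the underside.

How it is judged:
On the way, in this order (a step that is already met when the one before it is completed fails the run):
1. the fingers press the battery hatch in, beyond flush (value of joint battery_hatch below -0.075 rad and contact force between the fingers and supply_box above 0.5 N).
2. the battery hatch has popped open and stays open for 2.5 s with no finger on the box (value of joint battery_hatch above 0.6 rad and contact force between the fingers and supply_box below 0.1 N), for 2.5 s.
At the end, for the whole second after the job is handed in: The battery hatch stands open at rest (joint above 0.6 rad), the fuse hatch is shut (within 0.04 rad), the supply box is within 30 mm of its start and level, and the heat sink and bottle are within 30 mm of their starts, the bottle upright (value of joint battery_hatch above 0.6 rad and velocity of joint battery_hatch between -0.1 and 0.1 rad/s and value of joint fuse_hatch between -0.04 and 0.04 rad and distance of each of supply_box, heat_sink, flux_bottle from where it was at the start of the episode below 0.03 m and angle between supply_box's own z axis and vertical below 0.1 rad and angle between flux_bottle's own z axis and vertical below 0.2 rad); the robot touches nothing.
It fails at once if the battery hatch is pushed shut again after it opened (value of joint battery_pin below -0.005 m).
It fails at once if the fuse hatch is pressed in or opened (value of joint fuse_hatch below -0.08 rad or value of joint fuse_hatch above 0.1 rad).
It fails at once if the supply box is lifted, tipped or shoved (height (world z) of supply_box above 0.012 m or angle between supply_box's own z axis and vertical above 0.15 rad or distance of supply_box from where it was at the start of the episode above 0.04 m).
It fails at once if a bystander is lifted, knocked over or shoved away (distance of any of heat_sink, flux_bottle from where it was at the start of the episode above 0.04 m or height (world z) of any of heat_sink, flux_bottle above 0.012 m).
It also fails if it takes over 32 s, if anything falls off the work surface, if the arm or the gripper's body presses on something with over 40 N, if the wrist force passes 120 N, or if a joint passes its speed limit or range.

## Working session

There is one attempt and no reset: what is moved stays moved. The work goes in short steps, Python scripts to look and compute and a tool call to move; the robot and the scene stay as the last step left them, time stands still between calls to the robot, and variables do not carry over. Pictures are saved under pics/ and viewed, at most 10 in all, crops included, and the job is handed in when it is done.

Besides the shell and the picture viewer there is one more tool, called after "Emit:" as a command line: name --pt "numbers of a row" for each row, then --argument value for the rest. step_arm: Moves the arm, as the interface text tells. Its arguments: {"type":"object","properties":{"series":{"type":"array","items":{"type":"array","items":{"type":"number"}}}},"required":["series"]}

```bash
mkdir -p pics; cat > h.py <<'E'
import numpy as np, cv2
from scipy.spatial.transform import Rotation as R
from station import ctrl
def att(s):
    a=np.array(s["attitude"]); return a if a.shape==(3,3) else R.from_rotvec(a).as_matrix()
def pts(s,mask):
    v,u=np.nonzero(mask&(s["range_z"]>0)); z=s["range_z"][v,u]
    n=cv2.undistortPoints(np.stack([u,v],1).astype(float)[:,None],np.array(s["camera_matrix"]),np.array(s["D"]))[:,0]
    return (np.c_[n,np.ones(len(n))]*z[:,None])@att(s).T+np.array(s["origin"])
E
python3 - <<'E'
from h import *
st=ctrl.get_state(); print(st)
for n in("top","side"):
    s=ctrl.snapshot(n); cv2.imwrite(f"pics/{n}0.png",s["color"][:,:,::-1]); print(n,s["origin"],s["attitude"])
    for t in("supply_box","battery_hatch","battery_pad","fuse_pad","fuse_hatch","heat_sink","flux_bottle"):
        for d in ctrl.trace(s,t)[:2]:
            p=pts(s,d["pixels"]); print(t,round(d["score"],2),d["extent"],p.mean(0).round(3) if len(p) else None, np.percentile(p,[2,98],axis=0).round(3).tolist() if len(p) else None)
E
```

```text
{'time': 0.0, 'qpos': array([-1.29169967,  0.70705993, -0.02761427,  1.48499751,  0.02200578,
        0.95092496, -0.07551985]), 'joint_velocities': array([-0.00049713,  0.00062304, -0.00046493, -0.00025705,  0.00228689,
        0.00034852,  0.0004219 ]), 'joint_efforts': array([-6.32593692e-04, -8.83184838e+01,  1.23434376e+00, -2.36170757e+01,
        1.68905512e-02,  6.48317247e-03, -2.76405177e-05]), 'tool_pos': array([0.18122977, 0.54540913, 0.23085258]), 'tool_rot': array([-5.01755828e-01, -3.10113134e+00,  1.69490131e-03]), 'contact_force': array([ 1.13538865, -0.02562984,  0.84627329]), 'wrist_torque': array([ 0.0138174 ,  0.0340607 , -0.02425149]), 'grasp_force': 0.0, 'grip_width': 0.08599815913562682}
top [0.34672642 0.2552632  0.96523315] [-2.14893765  2.12968404 -0.12586548]
supply_box 0.6 [227.2, 128.2, 292.9, 189.9] [0.571 0.391 0.047] [[0.517, 0.333, 0.007], [0.627, 0.448, 0.054]]
battery_hatch 0.77 [237.4, 146.6, 267.3, 179.1] [0.556 0.409 0.05 ] [[0.528, 0.382, 0.032], [0.585, 0.435, 0.054]]
battery_pad 0.67 [236.1, 143.5, 268.8, 180.2] [0.556 0.408 0.051] [[0.528, 0
[... 748 characters left out ...]
.007], [0.628, 0.457, 0.053]]
battery_hatch 0.69 [268.3, 272.9, 312.7, 306.9] [0.556 0.409 0.05 ] [[0.526, 0.382, 0.047], [0.584, 0.435, 0.053]]
battery_pad 0.92 [269.1, 274.7, 309.3, 307.9] [0.556 0.41  0.05 ] [[0.527, 0.383, 0.047], [0.584, 0.435, 0.053]]
fuse_pad 0.97 [258.2, 256.6, 291.4, 282.6] [0.573 0.361 0.05 ] [[0.547, 0.342, 0.046], [0.599, 0.378, 0.053]]
fuse_hatch 0.64 [260.3, 254.9, 295.3, 280.8] [0.572 0.36  0.05 ] [[0.546, 0.342, 0.047], [0.598, 0.377, 0.053]]
heat_sink 0.9 [370.9, 218.1, 396.0, 244.2] [0.353 0.295 0.015] [[0.331, 0.271, -0.002], [0.372, 0.316, 0.024]]
flux_bottle 0.85 [314.0, 129.1, 334.6, 162.2] [0.436 0.091 0.065] [[0.42, 0.073, 0.036], [0.452, 0.102, 0.1]]
```

```bash
python3 - <<'E'
from h import *
for n in("top","side"):
    s=ctrl.snapshot(n); b={}
    for t in("supply_box","battery_hatch","fuse_hatch"):
        p=pts(s,ctrl.trace(s,t)[0]["pixels"]); p=p[(p[:,2]>.044)&(p[:,2]<.058)]
        c,wh,a=cv2.minAreaRect((p[:,:2]*1000).astype(np.float32)); b[t]=np.array(c)
        print(n,t,np.round(c,1),np.round(wh,1),round(a,1),np.median(p[:,2]).round(4))
    d=b["battery_hatch"]-b["fuse_hatch"]; psi=np.arctan2(-d[0],d[1]); x=np.array([np.cos(psi),np.sin(psi)])
    # hatch centre is 28 before hinge, pad 32 before
    print("yaw",np.degrees(psi),"pad from hatch",b["battery_hatch"]-4*x,"from box",b["supply_box"]-17*x+21*np.array([-x[1],x[0]]))
    e=[200,110,360,210] if n=="top" else [210,210,410,350]
    cr=s["color"][e[1]:e[3],e[0]:e[2],::-1]; cv2.imwrite(f"pics/{n}_c.png",cv2.resize(cr,None,fx=4,fy=4))
print(R.from_rotvec(ctrl.get_state()["tool_rot"]).as_matrix().round(3))
E
```

```text
top supply_box [575.6 392.4] [ 97.6 111.5] 19.4 0.0508
top battery_hatch [557.5 408.5] [58.5 50.1] 19.9 0.0511
top fuse_hatch [574.5 359.2] [58.6 29.7] 19.8 0.0509
yaw 19.07198270049048 pad from hatch [553.67281184 407.19319048] from box [552.63927195 406.6587696 ]
side supply_box [574.2 393.1] [ 96.1 112.5] 19.4 0.0502
side battery_hatch [555.5 409.6] [57.  49.6] 19.5 0.0506Traceback (most recent call last):
  File "<stdin>", line 5, in <module>
IndexError: list index out of range
```

View pics/top0.png

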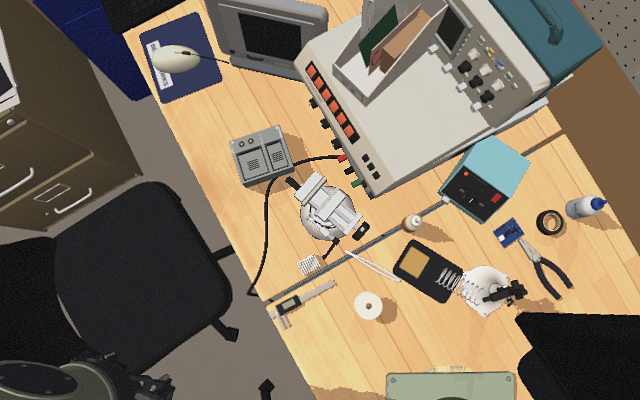

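```bash
python3 - <<'E'
from h import *
s=ctrl.snapshot("side"); cv2.imwrite("pics/side1.png",s["color"][:,:,::-1])
s=ctrl.snapshot("top"); cv2.imwrite("pics/top_c.png",cv2.resize(s["color"][110:210,200:360,::-1],None,fx=5,fy=5))
p=pts(s,np.ones((400,640),bool))
xs=np.arange(.2,.85,.05); ys=np.arange(.6,.05,-.05)
print("y:",ys.round(2))
for x in xs: print(round(x,2),[round(float(q.max()),2) if len(q:=p[(abs(p[:,0]-x)<.025)&(abs(p[:,1]-y)<.025),2]) else None for y in ys])
E
```

```text
y: [0.6  0.55 0.5  0.45 0.4  0.35 0.3  0.25 0.2  0.15 0.1 ]
0.2 [0.35, 0.47, 0.57, 0.54, None, 0.01, 0.01, 0.01, 0.01, 0.01, 0.01]
0.25 [0.53, 0.6, 0.6, -0.2, 0.0, 0.01, 0.01, 0.01, 0.05, 0.05, 0.01]
0.3 [-0.27, -0.27, -0.32, -0.02, 0.01, 0.01, 0.01, 0.01, 0.05, 0.05, 0.02]
0.35 [-0.27, -0.28, None, 0.01, 0.02, 0.01, 0.03, 0.06, 0.01, 0.01, 0.03]
0.4 [-0.28, None, -0.0, 0.01, 0.01, 0.01, 0.05, 0.17, 0.2, 0.01, 0.07]
0.45 [-0.28, None, 0.0, 0.01, 0.01, 0.01, 0.17, 0.18, 0.17, 0.01, 0.11]
0.5 [None, 0.0, 0.01, 0.05, 0.05, 0.02, 0.17, 0.17, 0.18, 0.2, 0.2]
0.55 [None, 0.01, 0.01, 0.05, 0.06, 0.06, 0.05, 0.14, 0.2, 0.2, 0.2]
0.6 [0.01, 0.01, 0.01, 0.06, 0.06, 0.05, 0.01, 0.18, 0.24, 0.2, 0.2]
0.65 [0.0, 0.0, 0.01, 0.01, 0.05, 0.05, 0.17, 0.24, 0.35, 0.35, 0.2]
0.7 [0.01, 0.01, 0.01, 0.01, 0.01, 0.01, 0.2, 0.27, 0.38, 0.36, 0.36]
0.75 [0.03, 0.01, 0.01, 0.01, 0.02, 0.17, 0.21, 0.22, 0.36, 0.35, 0.36]
0.8 [0.05, 0.05, 0.21, 0.23, 0.23, 0.23, 0.23, 0.23, 0.2, None, 0.29]
```

View pics/top_c.png

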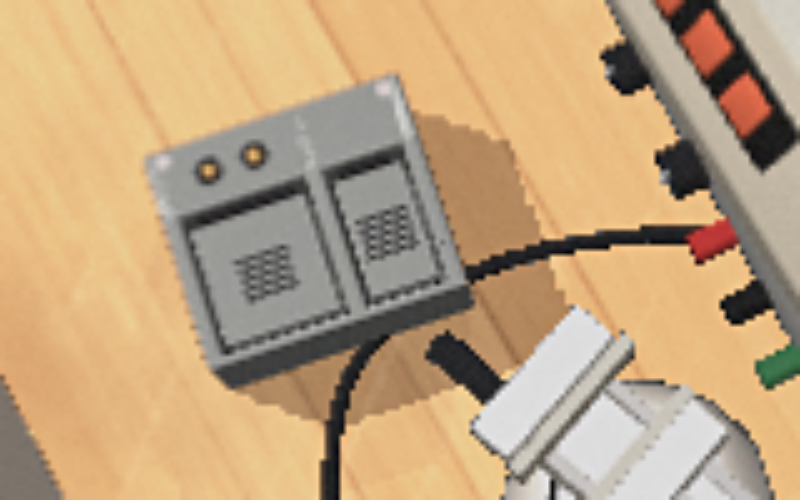

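View pics/side1.png

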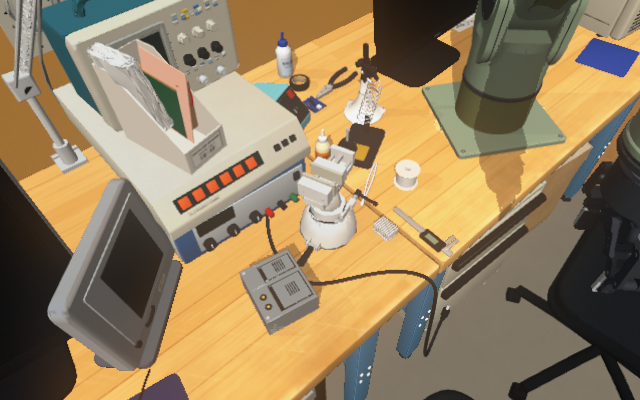

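```bash
python3 - <<'E'
from h import *
s=ctrl.snapshot("top")
n=cv2.undistortPoints(np.array([[[200+267/5-.4,110+273/5-.4]]]),np.array(s["camera_matrix"]),np.array(s["D"]))[0,0]
d=att(s)@np.r_[n,1]; o=np.array(s["origin"]); print("pad",o+d*(.051-o[2])/d[2])
p=pts(s,np.ones((400,640),bool)); q=p[(p[:,2]>.08)&(p[:,0]>.3)&(p[:,1]<.5)]
r=np.hypot(q[:,0]-.553,q[:,1]-.407)
for z0 in(.08,.12,.16,.2): 
    m=q[:,2]>z0; i=np.argmin(r[m]); print(z0,r[m][i].round(3),q[m][i].round(3))
E
```

```text
pad [0.55260257 0.40634892 0.051     ]
0.08 0.124 [0.472 0.314 0.153]
0.12 0.124 [0.472 0.314 0.153]
0.16 0.124 [0.476 0.309 0.168]
0.2 0.206 [0.681 0.246 0.244]
```

Emit:
step_arm --pt "0.5 -0.1 0.2 0 0 0.07 1" --pt "1 -0.3 0.2 0 0 0.14 1" --pt "1 -0.3 0.2 0 0 0.14 1" --pt "1 -0.3 0.2 0 0 0.14 1"

```text
time: 1.75
tool_pos: [0.3057, 0.5075, 0.2554]
tool_rot: [0.052, 3.139, -0.001]
contact_force: [-0.8, 0.3, -0.2]
grip_width: 0.028
grasp_force: 0.0
```

Emit:
step_arm --pt "0.4 -0.2 0 0 0 0.07 1" --pt "0.8 -0.35 0 0 0 0.14 1" --pt "1 -0.43 0 0 0 0.176 1" --pt "1 -0.43 0 0 0 0.176 1" --pt "1 -0.43 0 0 0 0.176 1"

```text
time: 2.25
tool_pos: [0.421, 0.4581, 0.255]
tool_rot: [0.531, -3.096, -0.0]
contact_force: [0.5, 0.4, -0.0]
grip_width: 0.0
grasp_force: 0.0
```

Emit:
step_arm --pt "0.4 -0.2 -0.1 0 0 0 1" --pt "0.8 -0.35 -0.4 0 0 0 1" --pt "1 -0.41 -0.7 0 0 0 1" --pt "1 -0.41 -0.7 0 0 0 1" --pt "1 -0.41 -0.7 0 0 0 1"

```text
time: 2.75
tool_pos: [0.5404, 0.4091, 0.1698]
tool_rot: [0.532, -3.094, 0.001]
contact_force: [-0.0, 0.9, 0.5]
grip_width: 0.0
grasp_force: 0.0
```

```bash
python3 - <<'E'
from h import *
st=ctrl.get_state(); M=R.from_rotvec(st["tool_rot"]).as_matrix()
print(st["time"],st["tool_pos"],np.degrees(np.arctan2(M[1,0],M[0,0])),M[:,2],"need",(np.array([.5527,.4066])-st["tool_pos"][:2])/.12,st["grip_width"],st["contact_force"])
E
```

```text
2.75 [0.54041346 0.40913785 0.16982466] -160.47746588418326 [-0.00213038 -0.00123831 -0.99999696] need [ 0.10238784 -0.02114871] 2.519834713824717e-05 [-0.00434568  0.93654976  0.50265256]
```

Emit:
step_arm --pt "0.1 -0.02 -0.2 0 0 0 1" --pt "0.1 -0.02 -0.5 0 0 0 1" --pt "0.1 -0.02 -0.8 0 0 0 1" --pt "0.1 -0.02 -0.8 0 0 0 1" --pt "0.1 -0.02 -0.8 0 0 0 1"

```text
time: 3.25
tool_pos: [0.5526, 0.4082, 0.0775]
tool_rot: [-0.535, 3.095, 0.002]
contact_force: [0.8, 1.1, 0.4]
grip_width: 0.0002
grasp_force: 0.0
```

```bash
python3 - <<'E'
from h import *
st=ctrl.get_state(); print(st["time"],st["tool_pos"],st["contact_force"])
s=ctrl.snapshot("side"); cv2.imwrite("pics/side2.png",cv2.resize(s["color"][210:350,200:400,::-1],None,fx=4,fy=4))
d=np.array([st["tool_pos"],[.5527,.4066,.051]]); A=att(s)
print(cv2.projectPoints(d,cv2.Rodrigues(A.T)[0],-A.T@np.array(s["origin"]),np.array(s["camera_matrix"]),np.array(s["D"]))[0][:,0])
E
```

```text
3.25 [0.55264321 0.40816313 0.07745174] [0.83165626 1.10572239 0.41281803]
[[290.40492335 281.09945262]
 [291.36583586 288.14021369]]
```

View pics/side2.png

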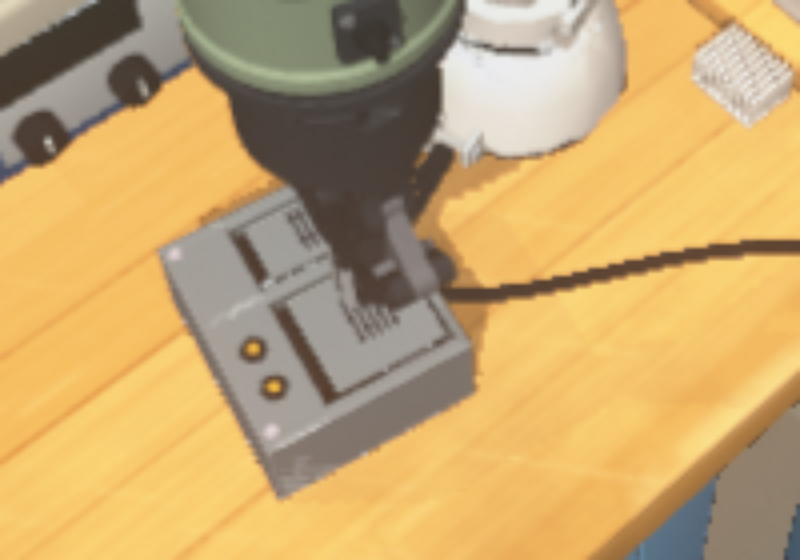

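The side view shows the closed fingertips just above the ribbed pad (ribs at crop 372,318; tips at about 375,290), well clear of the rim and the fuse hatch.

Emit:
step_arm --pt "0 0 -0.1 0 0 0 1" --pt "0 0 -0.19 0 0 0 1" --pt "0 0 -0.2 0 0 0 1" --pt "0 0 -0.2 0 0 0 1"

```text
time: 3.7
tool_pos: [0.5532, 0.4064, 0.0511]
tool_rot: [0.533, -3.096, 0.0]
contact_force: [0.4, 0.2, -0.5]
grip_width: 0.0001
grasp_force: 0.0
```

Emit:
step_arm --pt "0 0 -0.01 0 0 0 1" --pt "0 0 -0.02 0 0 0 1" --pt "0 0 -0.03 0 0 0 1" --pt "0 0 -0.03 0 0 0 1" --pt "0 0 -0.03 0 0 0 1"

```text
time: 4.2
tool_pos: [0.5533, 0.4065, 0.0478]
tool_rot: [-0.533, 3.096, -0.0]
contact_force: [-0.2, -0.2, 2.8]
grip_width: -0.0003
grasp_force: 1.8
```

Emit:
step_arm --pt "0 0 -0.01 0 0 0 1" --pt "0 0 -0.01 0 0 0 1" --pt "0 0 -0.01 0 0 0 1"

```text
time: 4.5
tool_pos: [0.5533, 0.4065, 0.0469]
tool_rot: [-0.533, 3.096, 0.0]
contact_force: [-2.9, -1.2, 7.1]
grip_width: 0.0
grasp_force: 4.4
```

Emit:
step_arm --pt "0 0 -0.01 0 0 0 1" --pt "0 0 -0.01 0 0 0 1" --pt "0 0 -0.01 0 0 0 1"

```text
time: 4.8
tool_pos: [0.5534, 0.4067, 0.0465]
tool_rot: [-0.533, 3.095, 0.001]
contact_force: [-6.5, -3.6, 19.5]
grip_width: 0.0001
grasp_force: 10.5
```

The force jumped to about 20 N, so the hatch is at its end stop. Next I retreat straight up.

Emit:
step_arm --pt "0 0 0.05 0 0 0 1" --pt "0 0 0.2 0 0 0 1" --pt "0 0 0.5 0 0 0 1" --pt "0 0 0.8 0 0 0 1" --pt "0 0 1 0 0 0 1" --pt "0 0 1 0 0 0 1"

```text
time: 5.4
tool_pos: [0.5544, 0.4072, 0.1687]
tool_rot: [-0.532, 3.092, 0.004]
contact_force: [0.5, 0.4, -1.1]
grip_width: 0.0
grasp_force: 0.0
```

Emit:
step_arm --pt "-0.2 0.1 0.4 0 0 0 1" --pt "-0.5 0.2 0.6 0 0 0 1" --pt "-0.8 0.3 0.6 0 0 0 1" --pt "-0.8 0.3 0.6 0 0 0 1" --pt "-0.8 0.3 0.6 0 0 0 1" --pt "-0.8 0.3 0.6 0 0 0 1"

```text
time: 6.0
tool_pos: [0.4581, 0.4418, 0.2366]
tool_rot: [0.531, -3.096, 0.002]
contact_force: [-0.3, -0.8, -0.7]
grip_width: 0.0
grasp_force: 0.0
```

```bash
python3 - <<'E'
from h import *
s=ctrl.snapshot("side"); cv2.imwrite("pics/side3.png",cv2.resize(s["color"][210:350,200:400,::-1],None,fx=4,fy=4))
E
```

```text
(no output)
```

View pics/side3.png

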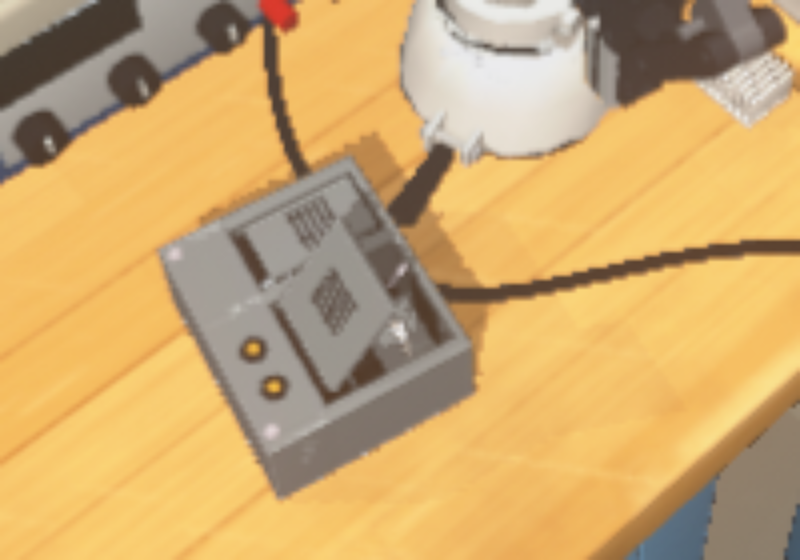

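The battery hatch is standing open, with its pad at crop (333,302) and the interior visible at (390,330). The fuse hatch is flush. Next I hold still and watch.

Emit:
step_arm --pt "0 0 0 0 0 0 1" --pt "0 0 0 0 0 0 1" --pt "0 0 0 0 0 0 1" --pt "0 0 0 0 0 0 1" --pt "0 0 0 0 0 0 1" --pt "0 0 0 0 0 0 1" --pt "0 0 0 0 0 0 1" --pt "0 0 0 0 0 0 1" --pt "0 0 0 0 0 0 1" --pt "0 0 0 0 0 0 1"

```text
time: 7.05
tool_pos: [0.4573, 0.4425, 0.2373]
tool_rot: [-0.533, 3.096, -0.0]
contact_force: [-0.4, 0.6, -0.6]
grip_width: 0.0003
grasp_force: 0.0
```

Emit:
step_arm --pt "0 0 0 0 0 0 1" --pt "0 0 0 0 0 0 1" --pt "0 0 0 0 0 0 1" --pt "0 0 0 0 0 0 1" --pt "0 0 0 0 0 0 1" --pt "0 0 0 0 0 0 1" --pt "0 0 0 0 0 0 1" --pt "0 0 0 0 0 0 1" --pt "0 0 0 0 0 0 1" --pt "0 0 0 0 0 0 1"

```text
time: 8.05
tool_pos: [0.4573, 0.4425, 0.2373]
tool_rot: [0.533, -3.096, 0.0]
contact_force: [0.2, -0.0, -0.1]
grip_width: 0.0002
grasp_force: 0.0
```

Emit:
step_arm --pt "0 0 0 0 0 0 1" --pt "0 0 0 0 0 0 1" --pt "0 0 0 0 0 0 1" --pt "0 0 0 0 0 0 1" --pt "0 0 0 0 0 0 1" --pt "0 0 0 0 0 0 1" --pt "0 0 0 0 0 0 1" --pt "0 0 0 0 0 0 1" --pt "0 0 0 0 0 0 1" --pt "0 0 0 0 0 0 1"

```text
time: 9.05
tool_pos: [0.4573, 0.4425, 0.2373]
tool_rot: [-0.533, 3.096, -0.0]
contact_force: [0.5, 0.3, -0.1]
grip_width: 0.0001
grasp_force: 0.0
```

Emit:
step_arm --pt "0 0 0 0 0 0 1" --pt "0 0 0 0 0 0 1" --pt "0 0 0 0 0 0 1" --pt "0 0 0 0 0 0 1" --pt "0 0 0 0 0 0 1"

```text
time: 9.55
tool_pos: [0.4573, 0.4424, 0.2372]
tool_rot: [-0.533, 3.096, -0.0]
contact_force: [0.0, 1.0, 0.4]
grip_width: 0.0004
grasp_force: 0.0
```

```bash
python3 - <<'E'
from h import *
s=ctrl.snapshot("side"); cv2.imwrite("pics/side4.png",cv2.resize(s["color"][210:350,200:400,::-1],None,fx=4,fy=4))
for t in("battery_hatch","fuse_hatch"):
    for d in ctrl.trace(s,t)[:1]:
        p=pts(s,d["pixels"]); print(t,d["score"],np.percentile(p,[2,98],axis=0).round(3).tolist())
E
```

```text
battery_hatch 0.88 [[0.541, 0.377, 0.031], [0.586, 0.437, 0.093]]
fuse_hatch 0.85 [[0.545, 0.339, 0.045], [0.601, 0.386, 0.083]]
```

View pics/side4.png

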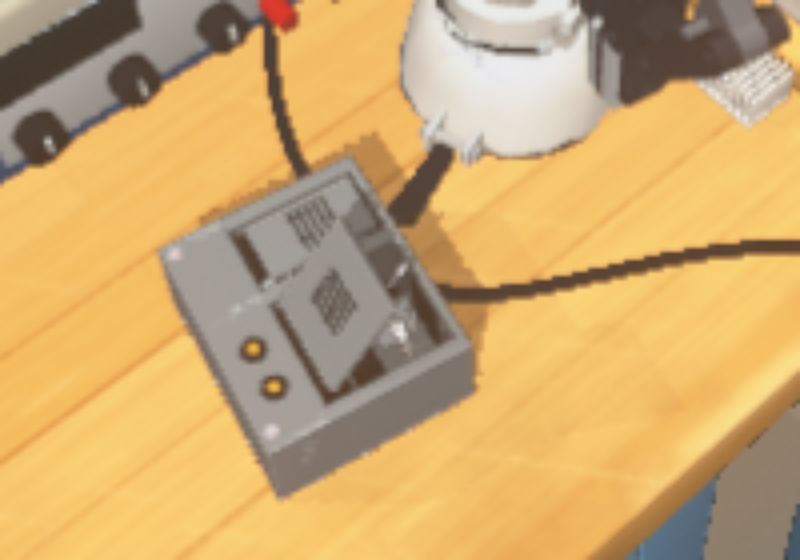

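The picture hasn't changed after 3.5 s. The battery hatch is still open, with its free edge at z≈0.093 m, and the fuse hatch is still flush at crop (310,220).

```bash
python3 -c "
from station import ctrl
print(ctrl.close_job())"
```

```text
the job is handed in; nothing more can be done
None
```

I pressed the battery hatch once to its end stop; it popped open and stayed open for over 3.5 s with the arm clear, the fuse hatch looked shut and the box unmoved in the last picture, and I handed the job in (no verdict was returned).

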